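# Pin the sensor shroud back on

### The job

Set the amber shroud closed on the grey torque sensor housing so that its two hinge knuckles drop between the three steel ones, and let go of it. Then slide the red-gripped hinge pin through all five knuckles from the left end of the hinge (as seen from the robot) until its collar is home against the end knuckle, and let go. Leave the socket stand, tee handle, copper plug and titanium adapter where they are.

Things in the scene. Friction and masses are not known exactly. Their poses are not given: they have to be found in the camera images.
- housing: Fixed grey open-topped torque sensor housing, 113 (x) x 96 (y) mm; origin under it, z up, 2 mm above the work surface. The shroud's plate rests on its side and front walls, 57 mm above the origin, between a front lip at -x (inner face x = -48 mm, top flared outwards, 72 mm high) and the steel knuckles at +x (front faces x = +41 mm, tops 69 mm high). Place and yaw vary.
- hinge_mid (a point): Middle of the housing's hinge line, at x = 50, y = 0, z = 60 mm from its origin, same axes; the line runs along y. Three fixed steel knuckles, square blocks 18 x 18 mm with a 12 mm square bore along y, cover y = -48..-32, -8..8 and 32..48 mm; the two gaps between them are open from above and take the shroud's knuckles.
- hinge_mouth (a point): Centre of the bore at the housing's +y (left) end face, y = +48 mm on the hinge line, same axes as the housing. The pin enters here moving along -y; nothing of the housing lies beyond this face.
- shroud_grip (a point): Grasp point of the loose amber shroud (about 0.12 kg), in its black handle bar: 40 (x) x 12 (y) x 34 mm high, standing on the plate; pinch the 12 mm width, along y. The point is 24 mm above the plate's top, 10 mm below the bar's top. Axes: x to the hinge edge, z up. Fitted, the axes match the housing's, with about 2 mm play each way in x and 3 mm in y.
- shroud: The same shroud; origin 36 mm straight below shroud_grip, level with its lowest parts (knuckles and a small front skirt), which stand on the mat at the start; same axes. The amber plate is 85 (x, from -46 to +39 mm) x 88 (y) x 6 mm, its underside 6 mm above this origin.
- shroud_hinge (a point): Middle of the shroud's hinge line, at x = +50, z = -27 mm from shroud_grip, same axes. Two amber knuckles, 18 x 18 mm outside with a 12 mm square bore along y, 18 mm long, centred at y = +-20 mm. Fitted, this point coincides with hinge_mid.
- pin_grip (a point): Centre of the red grip of the loose hinge pin (about 0.07 kg): a block 14 (x) x 34 (y) x 14 mm (z), to be pinched across x. Axes: y along the pin, nose to -y, z up. At the start the pin lies level in its rest, this point 36 mm above the work surface; the pin lifts straight up.
- pin_collar (a point): On the pin's axis at the nose-side face of its 18 mm collar (4 mm thick), 21 mm from pin_grip towards the nose; same axes. Home, it coincides with hinge_mouth, the axes match the housing's, and the collar touches the end knuckle.
- pin_tip (a point): Tip of the pin's nose, 102 mm from pin_collar along -y. The steel shaft is 8 mm thick and tapers to 4 mm over the last 10 mm.
- pin_rest: Fixed dark hardwood rest of the pin, plank 40 (x) x 150 (y) x 10 mm, origin under its centre; the pin lies along its y axis, collar face at y = +35 mm. Under the red grip is a post only 10 mm wide (x), so fingers pass down both sides as far as the plank. A forked post holds the shaft at y = -45 mm; no part is over 40 mm high.
- socket_stand: Bystander: hardwood stand 50 (x) x 150 (y) x 30 mm with three chrome sockets, 80 mm high in all; origin under its centre.
- tee_handle: Bystander: matte steel tee handle lying flat, 132 (x) x 90 (y) x 12 mm; origin under the middle of its shank, crossbar at x = -61 mm.
- ground_plug: Bystander: copper grounding plug standing upright, 28 mm wide, 30 mm high; origin under its centre.
- test_adapter: Bystander: square titanium test adapter, 32 x 32 mm, 30 mm high; origin under its centre.
Not all that is in view belongs to the job. There is more than one size of the part that bears pin_grip; the job needs the smaller. There is more than one size of the shroud; the one meant has the size given above.

How it is judged:
On the way:
1. the shroud lies closed on the housing with its knuckles in line, let go, and the pin not yet in (distance between shroud_hinge and hinge_mid below 0.006 m and angle between the z axis of shroud_hinge and the z axis of hinge_mid, either way round below 0.06 rad and angle between the x axis of shroud_hinge and the x axis of hinge_mid, either way round below 0.07 rad and contact force between the fingers and shroud below 0.2 N and distance between pin_tip and hinge_mid above 0.06 m), for 0.2 s.
At the end, for the whole second after the job is handed in: The shroud is closed on the housing (hinge lines within 6 mm, level within 0.06 rad, square within 0.07 rad) and the pin lies through all five knuckles: collar within 4 mm of the end knuckle and 6 mm of the bore's centre, tip out beyond the far knuckle, in line within 0.09 rad (distance between shroud_hinge and hinge_mid below 0.006 m and angle between the z axis of shroud_hinge and the z axis of hinge_mid, either way round below 0.06 rad and angle between the x axis of shroud_hinge and the x axis of hinge_mid, either way round below 0.07 rad and y of pin_collar in the frame of hinge_mouth below 0.004 m and x of pin_collar in the frame of hinge_mouth between -0.006 and 0.006 m and z of pin_collar in the frame of hinge_mouth between -0.006 and 0.006 m and y of pin_tip in the frame of hinge_mid below -0.048 m and angle between the y axis of pin_collar and the y axis of hinge_mid, either way round below 0.09 rad); the robot touches nothing.
It fails at once if a bystander is shifted more than 20 mm (distance of any of socket_stand, tee_handle, ground_plug, test_adapter from where it was at the start of the episode above 0.02 m).
It fails at once if the socket stand, plug or adapter is tipped (angle between any of socket_stand, ground_plug, test_adapter's own z axis and vertical above 0.4 rad).
It also fails if it takes over 72 s, if anything falls off the work surface, if the arm or the gripper's body presses on something with over 40 N, if the wrist force passes 120 N, or if a joint passes its speed limit or range.

### The arm

A 6-joint arm with a two-finger parallel gripper is mounted at the origin on the work surface. World frame = base frame: x ahead of the robot, y to its left, z up, the work surface at z = 0. Lengths are in m, angles in rad, forces in N, time in s.
With the tool pointing down it reaches from about 0.3 to 0.875 m from the base axis. Payload 6.4 kg.
Tool frame: the origin (TCP) lies midway between the tips of the shut fingers; the grasp point (between the pads) lies 19 mm behind it (ctrl.hold_point_z is the distance from the TCP to the grasp point, in m); z points along the fingers, y is the line along which they close (so a half turn about z gives the same grasp; the last joint's range is limited). The gripper opens to 85 mm and grips with 20 to 120 N. Pads are 22 mm wide; open, the fingers measure 114 mm over their backs; the gripper's body (76 mm by 85 mm) begins 54 mm behind the grasp point. The pads swing forward as they close: fully open they stand 13 mm farther back than shut.
Start: joints at [1.117, 0.181, 1.607, -0, 1.354, -0.206], TCP at [0.141, 0.557, 0.231] pointing down, gripper open.
Joint ranges: [-2.99, 2.99], [-0.89, 2.07], [0.3, 2.58], [-1.14, 4.28], [0, 2.63], [-3.12, 3.12]. Speed limits (rad/s): [2.57, 2.57, 3.01, 3.14, 3.14, 3.14].

### API

Orientations are given as a unit quaternion [w, x, y, z].
In Python, from bench import ctrl gives the robot as it stands.
- The arm moves only by the tool carry_out, never from a script. Its argument "plan" is text: rows parted by semicolons, each of 6 numbers parted by spaces: the shift along the tool's x, y, z as a fraction of full scale, then the turn, a rotation vector about the tool's x, y, z as a fraction of full scale. A call has exactly 8 rows; each row shifts and turns the commanded pose from where the row before left it, along the tool's axes as they then stand; what a row does not reach is not made up. Full scale, the value 1, is 40 mm for a shift and 0.1 rad for a turn. A row lasts 1/12 s, in which the tool goes at most 41.7 mm and 7.16 degrees, less where a joint would pass 70% of its speed; a pose out of reach is approached as far as the arm can. A call with a number of a shift or a turn outside -1 to 1 is refused whole. A call with a gripper value outside its range is refused whole. "claw" is the gripper's target within -1 to 1 (shut at 1, half-way at 0, fully open at -1), set as the call begins (left out, the last holds). The fingers move at their own pace and stop on an object; the grip force is fixed at half the most. Time passes only in rows, so rows that do not move let the fingers close, or fill a call up. It gives the time, the measured TCP pose, the force, the opening and the grip force at its end, in the units of the state.
- ctrl.get_obs(): the state, without advancing time (a new reading comes with each control period).
- ctrl.camera(name): name is "side" or "top" or "wrist"; returns a dict with "pixels" (480x640x3 uint8, red, green, blue), "mtx" (3x3 intrinsics, pixels), "R" (3x3) and "t" (3): a world point X has camera coordinates R X + t. Camera axes: x right, y down, z forward; pixel columns grow to the right and rows downward; lengths in m; the calibration is good to about 2 mm. A picture is of the moment at which its call begins. There is no depth.
- ctrl.hand_in(): hands the job in; it is judged then, once.
The state is a dict: "time_s": time; "q": joint angles; "dq": joint speeds; "joint_efforts": joint torques, N m; "eef_pos": TCP position; "eef_rot": TCP orientation; "wrist_force": force on the tool from outside, world axes, zero at the start; "torque": the same for the moment, N m; "opening": opening from 0.0 (shut) to 1.0 (fully open); "grasp_force": force on a finger pad.
Only numpy, scipy, OpenCV 4.12 (cv2) and the standard library are available. Lean on these libraries where they do the work, as an engineer would, in place of code of your own. Each camera call takes 0.05 s, during which the arm holds its last target. There are 200 camera calls.

## Working session

There is one attempt and no reset: what is moved stays moved. The work goes in short steps, Python scripts to look and compute and a tool call to move; the robot and the scene stay as the last step left them, time stands still between calls to the robot, and variables do not carry over. Pictures are saved under pics/ and viewed, at most 10 in all, crops included, and the job is handed in when it is done.

Besides the shell and the picture viewer there is one more tool, called after "Call:" as name(argument=value, ...) on one line, values as JSON. carry_out: Moves the arm, as the interface text tells. Shift numbers are shares of 40 mm and turn numbers shares of 0.1 rad, none past 1 either way. Its arguments: {"type":"object","properties":{"plan":{"type":"string"},"claw":{"type":"number"}},"required":["plan"]}

```bash
mkdir -p pics; ls; cat > h.py <<'E'
import numpy as np, cv2
from bench import ctrl
def cam(n):
    c=ctrl.camera(n); return c
def ray(c,u,v,z):
    d=np.linalg.inv(c['mtx'])@np.array([u,v,1.]); R=np.array(c['R']);t=np.array(c['t'])
    o=-R.T@t; d=R.T@d; return o+d*(z-o[2])/d[2]
def proj(c,X):
    p=np.array(c['mtx'])@(np.array(c['R'])@np.array(X)+np.array(c['t'])); return p[:2]/p[2]
def save(c,n): cv2.imwrite('pics/'+n,c['pixels'][:,:,::-1])
E
python3 - <<'E'
from h import *
import pickle
for n in ['top','side','wrist']:
    c=cam(n); save(c,n+'0.png'); pickle.dump(c,open(n+'0.pkl','wb'))
    print(n,-np.array(c['R']).T@c['t'], np.array(c['R'])[2])
print(ctrl.get_obs())
E
```

```text
pics
top [0.41305408 0.00329623 0.94132771] [ 0.18938325 -0.01207665 -0.98182898]
side [ 0.40529174 -0.83394686  0.72057037] [ 0.17519663  0.76916131 -0.6145706 ]
wrist [0.0755567  0.57262768 0.37385297] [ 0.25523594 -0.06656143 -0.96458498]
{'time_s': 0.15, 'q': array([ 1.11669854e+00,  1.81387611e-01,  1.60776746e+00, -7.49071458e-06,
        1.35377624e+00, -2.06299011e-01]), 'dq': array([ 0.00110598, -0.00223945, -0.00335276, -0.00042412,  0.0011383 ,
       -0.00077487]), 'joint_efforts': array([ 1.92105450e-03, -4.45261538e+01, -3.51694357e+01, -3.26894469e-04,
        5.82712353e-03, -2.09263698e-05]), 'eef_pos': array([0.14083063, 0.55706182, 0.23058666]), 'eef_rot': array([-2.13557168e-04,  1.23581804e-01,  9.92334162e-01, -6.34354930e-04]), 'wrist_force': array([ 0.32530081,  0.77903926, -0.41220495]), 'torque': array([-0.03272213, -0.0705876 ,  0.00816666]), 'grasp_force': 0.0, 'opening': 1.001006141110585}
```

View pics/top0.png

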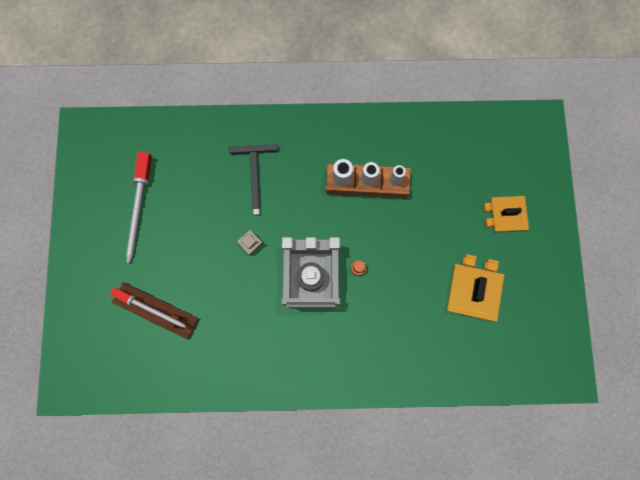

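View pics/side0.png

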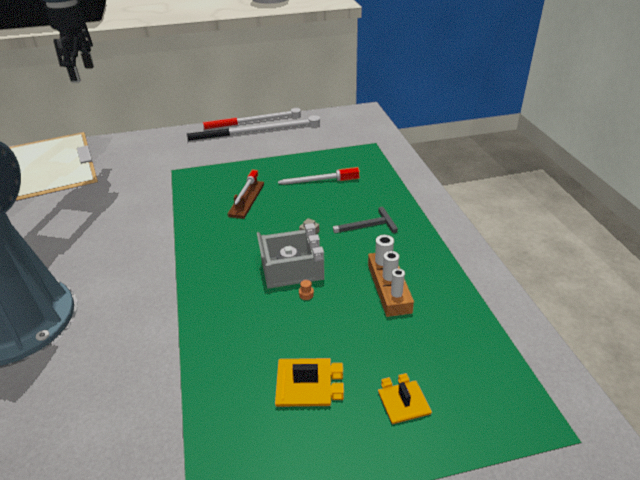

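Candidates: the shroud could be the big amber one (476,291) or the small one (511,213). The pin could be the short one in the dark rest (150,308) or the long loose one (140,200). By size I expect the big shroud and the pin in the rest, and the measurements will check that.

```bash
cat >> h.py <<'E'
def hsv(c): return cv2.cvtColor(c['pixels'],cv2.COLOR_RGB2HSV)
def mask(c,lo,hi):
    return cv2.inRange(hsv(c),np.array(lo),np.array(hi))
def blobs(m,amin=20,hull=False):
    cs,_=cv2.findContours(m,cv2.RETR_EXTERNAL,cv2.CHAIN_APPROX_NONE)
    return sorted([k for k in cs if cv2.contourArea(k)>amin],key=cv2.contourArea,reverse=True)
def onplane(c,k,z): return np.array([ray(c,*p,z)[:2] for p in np.asarray(k).reshape(-1,2).astype(float)])
def rect(c,k,z):
    P=onplane(c,k,z)*1000
    (cx,cy),(w,h),a=cv2.minAreaRect(P.astype(np.float32)); return np.round([cx,cy,w,h,a],1)
E
python3 - <<'E'
from h import *
import pickle
c=pickle.load(open('top0.pkl','rb'))
am=mask(c,[13,150,100],[27,255,255])
for k in blobs(am): print('amber',cv2.boundingRect(k),rect(c,k,.012))
# plate only: open away knuckles
op=cv2.morphologyEx(cv2.morphologyEx(am,cv2.MORPH_CLOSE,np.ones((15,15))),cv2.MORPH_OPEN,cv2.getStructuringElement(cv2.MORPH_ELLIPSE,(19,19)))
for k in blobs(op): print('plate',rect(c,k,.012))
red=mask(c,[0,200,120],[5,255,255])|mask(c,[175,200,120],[180,255,255])
for k in blobs(red): print('red',cv2.boundingRect(k),rect(c,k,.043))
bl=mask(c,[0,0,0],[180,255,45])
for k in blobs(bl): print('black',cv2.boundingRect(k),rect(c,k,.046))
hs=hsv(c); gray=cv2.inRange(hs,np.array([0,0,60]),np.array([180,60,255])); gray[:, :270]=0; gray[:,345:]=0; gray[:230]=0; gray[320:]=0
for k in blobs(gray): print('housing',cv2.boundingRect(k),rect(c,k,.071))
kn=cv2.inRange(hs,np.array([0,0,170]),np.array([180,40,255]));kn[:, :270]=0; kn[:,350:]=0; kn[:230]=0; kn[255:]=0
for k in blobs(kn,15): print('knuckle',cv2.boundingRect(k),rect(c,k,.071))
cr=cv2.resize(c['pixels'][180:340,90:350],None,fx=3,fy=3,interpolation=2); cr2=cv2.resize(c['pixels'][180:340,440:540],None,fx=3,fy=3)
cr=cv2.resize(np.hstack([c['pixels'][180:340,90:240],c['pixels'][180:340,440:540]]),None,fx=3.2,fy=3.2)
cv2.imwrite('pics/crop.png',cr[:,:,::-1])
E
```

```text
amber (447, 255, 57, 67) [ 502.4 -282.3   88.8  106.7   76.2]
amber (483, 196, 46, 36) [ 633.2 -345.3   63.6   77.9    1.8]
plate [ 502.  -282.2   88.6  106.2   76.6]
plate [ 633.1 -345.8   63.4   76.6    2.4]
black (473, 278, 13, 23) [ 494.2 -276.1   16.6   40.6   76.7]
black (502, 209, 18, 6) [ 628.6 -342.6   30.5    9.    88.8]
black (339, 164, 9, 9) [714.  -52.   14.2  14.9  88.3]
black (368, 166, 7, 7) [ 711.1 -101.6   10.7   11.2   87.7]
housing (282, 237, 58, 71) [527.1   9.2  95.7 116.9  88.8]
knuckle (282, 238, 10, 10) [577.   48.4  15.1  15.5  89.3]
knuckle (306, 238, 10, 10) [576.2   8.2  15.1  15.3  88.8]
knuckle (330, 238, 9, 10) [575.3 -31.3  13.4  15.4  88.5]
```

View pics/crop.png

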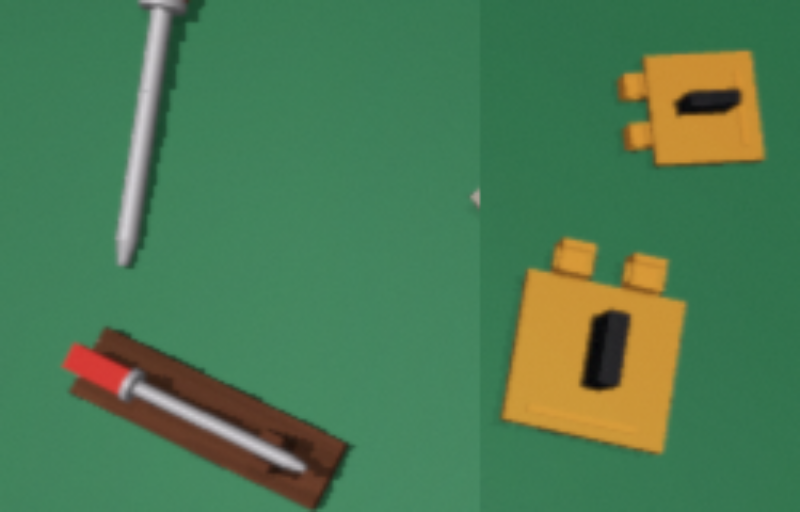

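The crop shows the big shroud with its knuckles to +x, turned about -14°, and the short pin in its rest with the grip at the left and the nose to the right. The big plate measures 88.8 x 106.7 mm against 88 x 105 given, so it is the right one. Next I'll move above the housing for a close look.

Call:
carry_out(plan="-.6 -.56 -.04 0 0 0;-.6 -.56 -.04 0 0 0;-.6 -.56 -.04 0 0 0;-.6 -.56 -.04 0 0 0;-.6 -.56 -.04 0 0 0;-.6 -.56 -.04 0 0 0;-.6 -.56 -.04 0 0 0;-.6 -.56 -.04 0 0 0")

```text
time_s: 0.82
eef_pos: [0.2835, 0.3352, 0.244]
eef_rot: [-0.0, 0.123, 0.992, -0.0]
wrist_force: [0.8, -0.1, 0.5]
opening: 0.996
grasp_force: 0.0
```

Call:
carry_out(plan="-.6 -.56 -.04 0 0 0;-.6 -.56 -.04 0 0 0;-.6 -.56 -.04 0 0 0;-.6 -.56 -.04 0 0 0;-.6 -.56 -.04 0 0 0;-.6 -.56 -.04 0 0 0;-.6 -.56 -.04 0 0 0;-.6 -.56 -.04 0 0 0")

```text
time_s: 1.48
eef_pos: [0.4258, 0.1143, 0.2569]
eef_rot: [0.0, 0.124, 0.992, 0.0]
wrist_force: [0.6, 0.4, 0.7]
opening: 0.997
grasp_force: 0.0
```

Call:
carry_out(plan="-.6 -.56 -.04 0 0 0;-.6 -.56 -.04 0 0 0;-.6 -.56 -.04 0 0 0;-.6 -.56 -.04 0 0 0;0 0 0 0 0 0;0 0 0 0 0 0;0 0 0 0 0 0;0 0 0 0 0 0")

```text
time_s: 2.15
eef_pos: [0.4958, 0.0064, 0.263]
eef_rot: [-0.0, 0.123, 0.992, 0.0]
wrist_force: [0.4, 0.5, -0.7]
opening: 0.996
grasp_force: 0.0
```

```bash
python3 - <<'E'
from h import *
import pickle
o=ctrl.get_obs(); print(o['eef_pos'],o['eef_rot'],o['q'],o['time_s'],ctrl.hold_point_z)
c=cam('wrist'); save(c,'w1.png'); pickle.dump(c,open('w1.pkl','wb'))
print(-np.array(c['R']).T@c['t'], np.array(c['R'])[2])
E
```

```text
[0.49576112 0.00644045 0.26299336] [-4.01516739e-04  1.23063334e-01  9.92398719e-01  1.95166163e-04] [-2.27100299e-01 -2.59617116e-02  1.76320227e+00  3.09321618e-04
  1.40519123e+00 -1.55119553e+00] 2.15 0.0187
[0.4305118  0.02173212 0.40639874] [ 0.25518545 -0.06446646 -0.96474062]
```

View pics/w1.png

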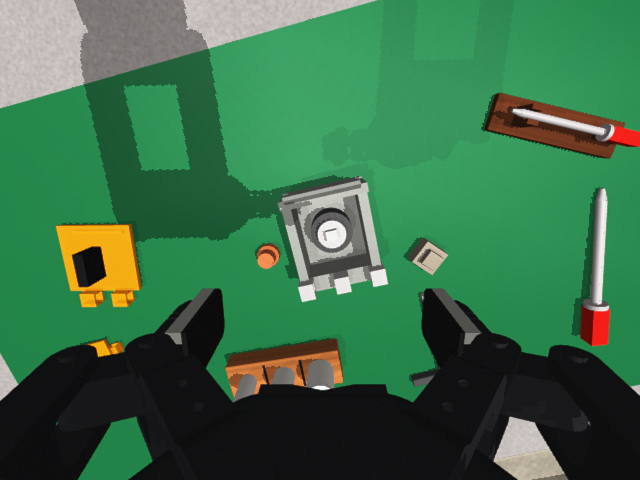

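The wrist view shows the steel knuckles at (307,292), (343,284), (378,276), the shroud at (98,260) and the pin rest at (560,128). I'll measure the knuckle tops from both views.

```bash
python3 - <<'E'
from h import *
import pickle
for f,box in [('w1',(295,390,260,305)),('top0',(275,350,232,258))]:
    c=pickle.load(open(f+'.pkl','rb')); s=hsv(c)
    for th in (150,190,215):
        k=cv2.inRange(s,np.array([0,0,th]),np.array([180,50,255])); m=np.zeros_like(k); a,b,d,e=box; m[d:e,a:b]=k[d:e,a:b]
        for q in blobs(m,15)[:3]:
            M=cv2.moments(q); u,v=M['m10']/M['m00'],M['m01']/M['m00']
            print(f,th,np.round([u,v],1),(ray(c,u,v,.071)*1000).round(1),rect(c,q,.071))
    am=mask(c,[13,150,100],[27,255,255])
    k=blobs(am)[0]; print('amber',rect(c,k,.012))
    for k in blobs(am)[:3]: print(cv2.boundingRect(k))
    red=mask(c,[0,200,120],[5,255,255])|mask(c,[175,200,120],[180,255,255])
    for k in blobs(red,40): print('red',cv2.boundingRect(k),rect(c,k,.043))
    a=hsv(c)
    if f=='top0': print(a[296,120],a[291,476],a[317,140])
E
```

```text
w1 150 [349.  280.2] [572.8  15.4  71. ] [573.2  15.6  24.8  35.4   4.9]
w1 150 [313.8 287.7] [571.9 -23.8  71. ] [572.1 -22.7  21.5  41.4  19.5]
w1 150 [378.6 277.4] [577.4  47.3  71. ] [577.5  47.1  16.7  18.3  88.1]
w1 190 [348.5 281.3] [573.8  14.6  71. ] [574.3  16.   20.9  37.9  17.9]
w1 190 [378.9 277.5] [577.7  47.5  71. ] [577.8  47.3  16.4  18.1  89.2]
w1 190 [306.8 292.7] [575.8 -32.7  71. ] [576.1 -32.2  17.4  17.9  88. ]
w1 215 [378.8 277.4] [577.4  47.4  71. ] [577.5  47.4  15.4  17.4  88.1]
w1 215 [342.5 285.1] [576.6   7.2  71. ] [576.7   7.   15.8  17.4  89.3]
w1 215 [306.8 292.7] [575.8 -32.7  71. ] [575.8 -31.9  16.9  17.2  88.1]
amber [ 503.4 -284.5   91.9  109.7   76.5]
(56, 224, 86, 83)
(87, 339, 37, 18)
(334, 369, 9, 14)
red (591, 309, 19, 37) [720.5 299.   19.8  48.5  85. ]
red (609, 126, 31, 21) [497.9 332.9  33.5  14.8  63. ]
top0 150 [306.3 243. ] [575.4  15.2  71. ] [575.9  15.3  18.9  33.8   7.7]
top0 150 [333.9 242.2] [575.8 -31.2  71. ] [576.2 -30.4  18.5  17.1  88.8]
top0 150 [286.5 242.1] [577.8  48.3  71. ] [577.9  48.3  15.1  17.2  89.3]
top0 190 [334.  242.5] [575.3 -31.3  71. ] [575.3 -31.3  13.4  15.4  88.5]
top0 190 [310.1 242.6] [576.    8.9  71. ] [576.2   9.   13.4  15.4  88.8]
top0 190 [286.5 242.7] [576.7  48.3  71. ] [577.   48.3  15.1  15.3  88.8]
amber [ 502.4 -282.3   88.8  106.7   76.2]
(447, 255, 57, 67)
(483, 196, 46, 36)
[  1 189 214] [130  64  12] [ 72 119 129]
```

Call:
carry_out(plan="-.218 -.86 .3 0 0 0;-.218 -.86 .3 0 0 0;-.218 -.86 .3 0 0 0;-.218 -.86 .3 0 0 0;-.218 -.86 .3 0 0 0;-.218 -.86 .3 0 0 0;-.218 -.86 .3 0 0 0;-.218 -.86 .3 0 0 0")

```text
time_s: 2.87
eef_pos: [0.4966, -0.2789, 0.167]
eef_rot: [0.0, 0.123, 0.992, -0.0]
wrist_force: [1.0, -0.2, -0.3]
opening: 1.0
grasp_force: 0.0
```

Call:
carry_out(plan="0 0 .4 0 0 0;0 0 .4 0 0 0;0 0 .3 0 0 0;0 0 0 0 0 0;0 0 0 0 0 0;0 0 0 0 0 0;0 0 0 0 0 0;0 0 0 0 0 0")

```text
time_s: 3.53
eef_pos: [0.4974, -0.2786, 0.1246]
eef_rot: [0.001, 0.123, 0.992, -0.001]
wrist_force: [0.7, -0.3, 0.2]
opening: 0.999
grasp_force: 0.0
```

```bash
cat >> h.py <<'E'
from scipy.spatial.transform import Rotation as Ro
def tool():
    o=ctrl.get_obs(); q=o['eef_rot']; return o['eef_pos'],Ro.from_quat([q[1],q[2],q[3],q[0]]).as_matrix()
def go(X,yaw=None):
    "units to TCP target X in tool axes, tilt; yaw = direction of tool -x axis"
    p,R=tool(); print('units',(R.T@(np.array(X)-p)/.04).round(3),'yaw now',np.arctan2(-R[1,0],-R[0,0]).round(4),'tilt',R[:2,2].round(4),'p',p.round(4))
    if yaw is not None: print('turn z units',-(yaw-np.arctan2(-R[1,0],-R[0,0]))/.1)
E
python3 - <<'E'
from h import *
import pickle
c=cam('wrist'); save(c,'w2.png'); pickle.dump(c,open('w2.pkl','wb'))
am=mask(c,[13,150,60],[27,255,255]); k=blobs(am)[0]; print(cv2.boundingRect(k),rect(c,k,.012),rect(c,k,.006))
bl=mask(c,[0,0,0],[180,255,50]); m=np.zeros_like(bl); x,y,w,h=cv2.boundingRect(k); m[y:y+h,x:x+w]=bl[y:y+h,x:x+w]
for q in blobs(m): print(cv2.boundingRect(q),rect(c,q,.046))
go([.4955,-.2795,.0173])
E
```

```text
(260, 173, 118, 133) [ 503.9 -284.1   89.1  109.9   76.4] [ 505.6 -284.6   91.2  112.5   76.4]
(311, 210, 16, 62) [ 493.  -281.6   10.4   44.1   76. ]
units [ 0.041 -0.03   2.677] yaw now -0.2473 tilt [ 0.0014 -0.0012] p [ 0.4972 -0.2786  0.1244]
```

View pics/w2.png

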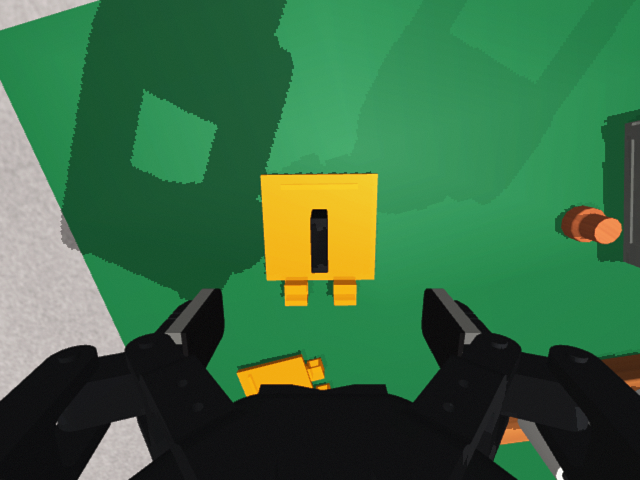

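The shroud is centred: the plate spans columns 262-378 and the handle is at (319,240), about 3 mm to tool -y. I'll descend and grip it.

Call:
carry_out(plan="0 -.075 .45 0 0 -.1;0 0 .45 0 0 0;0 0 .45 0 0 0;0 0 .45 0 0 0;0 0 .4 0 0 0;0 0 .3 0 0 0;0 0 .17 0 0 0;0 0 0 0 0 0")

```text
time_s: 4.25
eef_pos: [0.4952, -0.2808, 0.0152]
eef_rot: [-0.001, 0.119, 0.993, 0.001]
wrist_force: [0.3, 0.4, 0.7]
opening: 0.997
grasp_force: 0.0
```

Call:
carry_out(plan="0 0 0 0 0 0;0 0 0 0 0 0;0 0 0 0 0 0;0 0 0 0 0 0;0 0 0 0 0 0;0 0 0 0 0 0;0 0 0 0 0 0;0 0 0 0 0 0", claw=1)

```text
time_s: 4.92
eef_pos: [0.4962, -0.2818, 0.0171]
eef_rot: [0.0, 0.119, 0.993, -0.0]
wrist_force: [0.1, -0.5, 4.6]
opening: 0.134
grasp_force: 59.0
```

Call:
carry_out(plan="0 0 -.3 0 0 0;0 0 -.5 0 0 0;0 0 -.6 0 0 0;0 0 -.6 0 0 0;0 0 -.6 0 0 0;0 0 -.4 0 0 0;0 0 -.2 0 0 0;.05 .3 0 0 0 0")

```text
time_s: 5.58
eef_pos: [0.4978, -0.2714, 0.1472]
eef_rot: [0.002, 0.119, 0.993, -0.002]
wrist_force: [-0.7, -0.2, -1.0]
opening: 0.131
grasp_force: 58.5
```

Call:
carry_out(plan=".12 .8 0 0 0 0;.12 .8 0 0 0 0;.12 .8 0 0 0 0;.12 .8 0 0 0 0;.12 .8 0 0 0 0;.12 .8 0 0 0 0;.12 .8 0 0 0 0;.09 .8 0 0 0 0")

```text
time_s: 6.25
eef_pos: [0.519, -0.009, 0.1428]
eef_rot: [-0.002, 0.119, 0.993, 0.0]
wrist_force: [0.1, -0.2, -0.9]
opening: 0.13
grasp_force: 58.6
```

Call:
carry_out(plan="0 .34 0 0 0 0;0 .2 0 0 0 -.4;0 0 0 0 0 -.5;0 0 0 0 0 -.5;0 0 0 0 0 -.5;0 0 0 0 0 -.28;0 0 0 0 0 0;0 0 0 0 0 0")

```text
time_s: 6.92
eef_pos: [0.5252, 0.0092, 0.1436]
eef_rot: [-0.001, 0.01, 1.0, 0.0]
wrist_force: [0.2, 0.2, -1.5]
opening: 0.132
grasp_force: 58.6
```

```bash
python3 - <<'E'
from h import *
import pickle
o=ctrl.get_obs(); print(o['time_s'],o['opening'],o['grasp_force'],o['eef_rot'])
go([.5265,.0088,.070],-.021)
for n in('wrist','top','side'):
    c=cam(n); save(c,n+'3.png'); pickle.dump(c,open(n+'3.pkl','wb'))
    am=mask(c,[13,150,60],[27,255,255])
    for k in blobs(am,200)[:3]: print(n,cv2.boundingRect(k),rect(c,k,.132-.013))
E
```

```text
6.9167 0.13198236538030583 58.630490899086 [-8.47672856e-04  1.00455447e-02  9.99949174e-01  1.33967291e-04]
units [-0.035 -0.01   1.84 ] yaw now -0.0201 tilt [-0.0017  0.0003] p [0.5252 0.0092 0.1436]
turn z units 0.009087783141219358
wrist (223, 194, 200, 138) [519.9   8.2 101.8  77.8  88.8]
top (483, 196, 46, 36) [ 607.8 -305.3   56.4   68.8    1.8]
top (282, 270, 58, 28) [502.2   9.3  89.1  42.2  88.7]
side (378, 373, 54, 51) [ 599.2 -421.6   55.1   69.8    1.7]
side (258, 197, 62, 35) [537.1  37.4 101.1 112.   89. ]
side (368, 254, 45, 62) [ 657.4 -202.7  151.3   49.1   85.6]
```

View pics/wrist3.png

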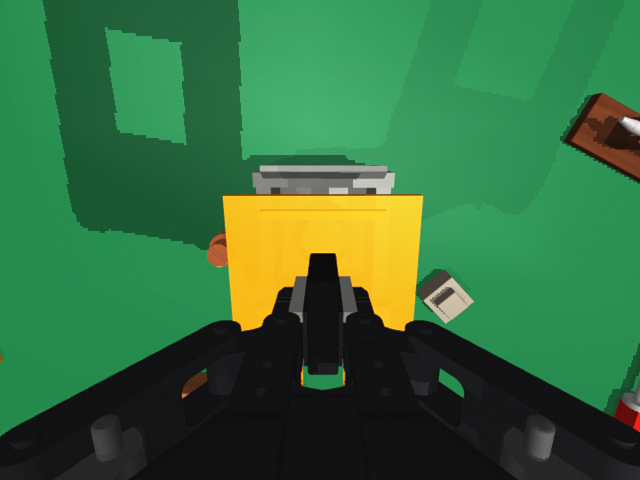

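The wrist view shows the shroud held over the housing, with the plate's front corners at (223,195) and (423,195) and the housing lip just beyond. I'll work out the offset in the hand.

```bash
python3 - <<'E'
from h import *
import pickle
for n,b in (('wrist3',(200,440,185,310)),('top3',(270,350,260,320))):
    c=pickle.load(open(n+'.pkl','rb'))
    am=mask(c,[13,150,60],[27,255,255]); m=np.zeros_like(am); m[b[2]:b[3],b[0]:b[1]]=am[b[2]:b[3],b[0]:b[1]]
    k=blobs(m)[0]; P=onplane(c,k,.1385)*1000
    # front edge, sides near front
    x0=P[:,0].min(); mid=P[(P[:,0]>x0+8)&(P[:,0]<x0+30)]
    L=mid[mid[:,1]>40]; Rr=mid[mid[:,1]<-20]
    fe=P[(P[:,0]<x0+4)&(abs(P[:,1]-9)<38)]; s=np.polyfit(fe[:,1],fe[:,0],1)
    print(n,'front x at y=9',np.polyval(s,9).round(2),'slope',s[0].round(4),'sides',np.median(L[:,1]).round(2) if len(L) else 0,np.median(Rr[:,1]).round(2) if len(Rr) else 0,'grip',np.polyval(s,9)+46)
# housing front lip in wrist3 / w1, top0: light grey lip top z=.074
for n,b in (('wrist3',(240,410,155,192)),('w1',(270,390,170,215)),('top0',(275,345,290,312))):
    c=pickle.load(open(n+'.pkl','rb')); s=hsv(c)
    g=cv2.inRange(s,np.array([0,0,70]),np.array([180,60,255])); m=np.zeros_like(g); m[b[2]:b[3],b[0]:b[1]]=g[b[2]:b[3],b[0]:b[1]]
    k=blobs(m)[0]; P=onplane(c,k,.074)*1000; x0=P[:,0].min()
    fe=P[(P[:,0]<x0+5)]; print(n,'lip outer x',np.median(fe[:,0]).round(1),'y ext',fe[:,1].min().round(1),fe[:,1].max().round(1))
E
```

```text
wrist3 front x at y=9 478.6 slope 0.0201 sides 53.32 -36.06 grip 524.5962385140067
top3 front x at y=9 479.55 slope 0.0289 sides 52.41 -32.89 grip 525.5520924837581
wrist3 lip outer x 469.0 y ext -35.3 49.8
w1 lip outer x 468.4 y ext -31.1 51.5
top0 lip outer x 468.6 y ext -34.8 53.4
```

Call:
carry_out(plan="-.033 -.008 .2 0 0 0;0 0 .3 0 0 0;0 0 .3 0 0 0;0 0 .3 0 0 0;0 0 .2 0 0 0;0 0 .1 0 0 0;0 0 0 0 0 0;0 0 0 0 0 0")

```text
time_s: 7.73
eef_pos: [0.5273, 0.0089, 0.0882]
eef_rot: [-0.0, 0.01, 1.0, 0.0]
wrist_force: [0.5, 0.0, -0.2]
opening: 0.131
grasp_force: 58.6
```

```bash
python3 - <<'E'
from h import *
go([.5265,.0088,.071],-.021)
E
```

```text
units [ 0.018 -0.004  0.43 ] yaw now -0.0198 tilt [-0.0006  0.0001] p [0.5273 0.0089 0.0882]
turn z units 0.012126660835138116
```

Call:
carry_out(plan=".018 0 .1 0 0 0;0 0 .1 0 0 0;0 0 .08 0 0 0;0 0 .06 0 0 0;0 0 .05 0 0 0;0 0 .03 0 0 0;0 0 0 0 0 0;0 0 0 0 0 0")

```text
time_s: 8.4
eef_pos: [0.5266, 0.0089, 0.0717]
eef_rot: [0.0, 0.01, 1.0, -0.0]
wrist_force: [0.2, 0.4, -1.5]
opening: 0.128
grasp_force: 58.6
```

```bash
python3 - <<'E'
from h import *
go([.5265,.0088,.070],-.021); print(ctrl.get_obs()['wrist_force'])
E
```

```text
units [ 0.003 -0.003  0.042] yaw now -0.0198 tilt [ 0. -0.] p [0.5266 0.0089 0.0717]
turn z units 0.011887705190349596
[ 0.18383273  0.36158564 -1.53195082]
```

Call:
carry_out(plan="0 0 .03 0 0 0;0 0 .01 0 0 0;0 0 0 0 0 0;0 0 0 0 0 0;0 0 0 0 0 0;0 0 0 0 0 0;0 0 0 0 0 0;0 0 0 0 0 0")

```text
time_s: 9.07
eef_pos: [0.5266, 0.0089, 0.0701]
eef_rot: [0.0, 0.01, 1.0, -0.0]
wrist_force: [-0.1, 0.5, -2.4]
opening: 0.132
grasp_force: 58.6
```

Call:
carry_out(plan="0 0 0 0 0 0;0 0 0 0 0 0;0 0 0 0 0 0;0 0 0 0 0 0;0 0 0 0 0 0;0 0 -.3 0 0 0;0 0 -.6 0 0 0;0 0 -.8 0 0 0", claw=-1)

```text
time_s: 9.73
eef_pos: [0.5246, 0.0093, 0.1373]
eef_rot: [-0.002, 0.01, 1.0, 0.0]
wrist_force: [-0.1, -0.8, 0.3]
opening: 1.001
grasp_force: 0.0
```

Call:
carry_out(plan="0 0 -.9 0 0 0;0 0 -.9 0 0 0;0 0 -.9 0 0 0;0 0 -.4 0 0 0;0 0 0 0 0 0;0 0 0 0 0 0;0 0 0 0 0 0;0 0 0 0 0 0")

```text
time_s: 10.4
eef_pos: [0.5256, 0.0091, 0.2606]
eef_rot: [-0.001, 0.01, 1.0, 0.0]
wrist_force: [0.5, -0.4, 0.1]
opening: 0.999
grasp_force: 0.0
```

```bash
python3 - <<'E'
from h import *
import pickle
go([.5265,.0088,.070],-.021)
for n in('wrist','top','side'):
    c=cam(n); pickle.dump(c,open(n+'4.pkl','wb'))
    am=mask(c,[13,150,60],[27,255,255])
    for k in blobs(am,200)[:2]: print(n,cv2.boundingRect(k),rect(c,k,.065))
    if n=='wrist': save(c,'w4.png')
    if n=='side':  S=c['pixels'][140:320,200:360]
    if n=='top': T=c['pixels'][220:320,60:360]
E
```

```text
units [-0.037 -0.01   4.764] yaw now -0.0198 tilt [-0.0028  0.0006] p [0.5256 0.0091 0.2606]
turn z units 0.011506633733275144
wrist (279, 170, 88, 101) [533.6   7.5  88.2 106.6  88.9]
wrist (11, 270, 73, 49) [ 609.6 -296.8   56.2   71.1    1.8]
top (285, 258, 52, 43) [515.5   9.   85.6  69.9  89.4]
top (483, 196, 46, 36) [ 620.7 -325.3   59.9   73.2    1.8]
side (378, 373, 54, 51) [ 616.6 -384.6   60.2   76.2    1.5]
side (262, 229, 60, 34) [533.6   6.   95.  107.3  88.9]
```

View pics/w4.png

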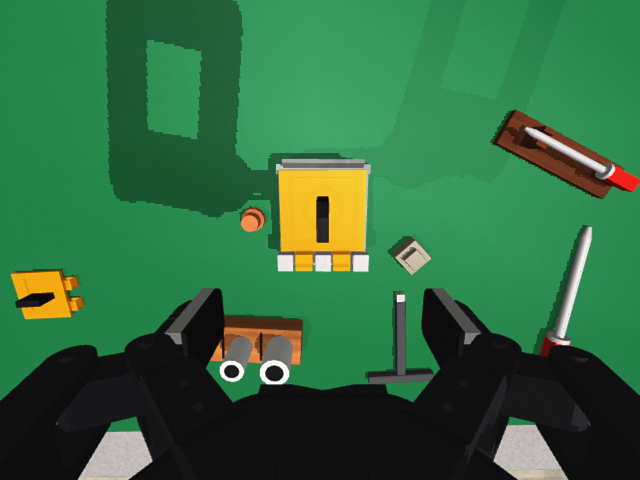

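The shroud is seated. The steel knuckles at columns 286/323/361 and the amber ones at 304/342 are in line at row 262. Next I'll measure the pin and the adapter.

```bash
python3 - <<'E'
from h import *
import pickle
for n,b in (('wrist4',(485,640,100,205)),('top0',(100,205,280,340))):
    c=pickle.load(open(n+'.pkl','rb')); s=hsv(c)
    def sub(g):
        m=np.zeros_like(g); m[b[2]:b[3],b[0]:b[1]]=g[b[2]:b[3],b[0]:b[1]]; return m
    red=sub(mask(c,[0,180,110],[6,255,255])|mask(c,[174,180,110],[180,255,255]))
    for k in blobs(red,40)[:2]: print(n,'red',cv2.boundingRect(k),rect(c,k,.043),rect(c,k,.036))
    st=sub(cv2.inRange(s,np.array([0,0,110]),np.array([180,70,255])))
    for k in blobs(st,40)[:2]:
        print(n,'steel',cv2.boundingRect(k),rect(c,k,.038))
    pl=sub(mask(c,[3,80,30],[16,255,140]))
    for k in blobs(cv2.morphologyEx(pl|red|st,cv2.MORPH_CLOSE,np.ones((5,5))),100)[:1]: print(n,'plank',cv2.boundingRect(k),rect(c,k,.010))
c=pickle.load(open('wrist4.pkl','rb'));print('adapter',ray(c,412,255,.03),'plug',ray(c,252,220,.03))
E
```

```text
wrist4 red (608, 166, 32, 26) [497.8 333.   33.5  14.9  63.2] [498.5 339.2  34.1  15.1  63.2]
wrist4 steel (525, 127, 82, 46) [465.9 268.7 103.9   7.8  63.7]
wrist4 steel (602, 164, 13, 15) [490.5 319.4   7.1  16.7  63.1]
wrist4 plank (494, 110, 146, 89) [479.1 294.5 182.1  41.   63.6]
top0 red (111, 288, 19, 15) [498.9 333.5  30.3  14.   62.9] [499.5 336.1  30.5  14.1  62.9]
top0 steel (127, 296, 59, 32) [469.3 270.7 108.7  15.4  66.7]
top0 plank (109, 283, 89, 56) [476.  288.2 161.9  39.   63.6]
adapter [0.58337828 0.11288896 0.03      ] plug [ 0.53735045 -0.07318558  0.03      ]
```

Call:
carry_out(plan="0 0 0 0 0 .6;0 0 0 0 0 1;0 0 0 0 0 1;0 0 0 0 0 1;0 0 0 0 0 1;0 0 0 0 0 1;0 0 0 0 0 1;0 0 0 0 0 1")

```text
time_s: 11.22
eef_pos: [0.5262, 0.009, 0.2612]
eef_rot: [-0.001, 0.382, 0.924, -0.0]
wrist_force: [-0.9, 0.1, 0.7]
opening: 0.999
grasp_force: 0.0
```

Call:
carry_out(plan="0 0 0 0 0 1;0 0 0 0 0 1;0 0 0 0 0 1;0 0 0 0 0 1;0 0 0 0 0 1;0 0 0 0 0 1;0 0 0 0 0 1;0 0 0 0 0 1")

```text
time_s: 11.88
eef_pos: [0.5262, 0.009, 0.2612]
eef_rot: [-0.001, 0.712, 0.702, -0.0]
wrist_force: [-0.1, -0.2, -0.0]
opening: 0.998
grasp_force: 0.0
```

Call:
carry_out(plan="0 0 0 0 0 1;0 0 0 0 0 1;0 0 0 0 0 1;0 0 0 0 0 1;0 0 0 0 0 .55;0 0 0 0 0 0;0 0 0 0 0 0;0 0 0 0 0 0")

```text
time_s: 12.55
eef_pos: [0.5264, 0.009, 0.2617]
eef_rot: [-0.0, 0.85, 0.526, -0.0]
wrist_force: [-0.0, -0.5, 0.5]
opening: 0.999
grasp_force: 0.0
```

```bash
python3 - <<'E'
from h import *
go([.499,.3335,.13],-2.035)
E
```

```text
units [ 6.957 -4.229  3.293] yaw now -2.033 tilt [-0.0008  0.0002] p [0.5264 0.009  0.2617]
turn z units 0.019640901956305967
```

Call:
carry_out(plan=".6 -.364 .1 0 0 0;.6 -.364 .1 0 0 0;.6 -.364 .1 0 0 0;.6 -.364 .2 0 0 0;.6 -.364 .2 0 0 0;.6 -.364 .2 0 0 0;.6 -.364 .2 0 0 0;.6 -.364 .2 0 0 0")

```text
time_s: 13.22
eef_pos: [0.508, 0.2341, 0.2096]
eef_rot: [0.0, 0.85, 0.526, -0.0]
wrist_force: [0.1, -0.2, 0.2]
opening: 0.999
grasp_force: 0.0
```

Call:
carry_out(plan=".6 -.364 .4 0 0 0;.6 -.364 .4 0 0 0;.6 -.364 .4 0 0 0;.35 -.22 .4 0 0 0;0 0 .3 0 0 0;0 0 0 0 0 0;0 0 0 0 0 0;0 0 0 0 0 0")

```text
time_s: 13.88
eef_pos: [0.5007, 0.3324, 0.1349]
eef_rot: [0.0, 0.851, 0.525, 0.0]
wrist_force: [-0.2, 0.8, 0.5]
opening: 1.003
grasp_force: 0.0
```

```bash
python3 - <<'E'
from h import *
import pickle
c=cam('wrist'); save(c,'w5.png'); pickle.dump(c,open('w5.pkl','wb')); s=hsv(c)
red=mask(c,[0,180,110],[6,255,255])|mask(c,[174,180,110],[180,255,255])
for k in blobs(red,40)[:3]: print('red',cv2.boundingRect(k),rect(c,k,.043),rect(c,k,.036))
p,R=tool(); print('tcp pixel',proj(c,p))
go([.499,.3335,.02],-2.035)
E
```

```text
red (585, 95, 55, 49) [711.9 319.2  21.7  35.   81.9] [717.3 317.   22.4  36.1  81.9]
red (309, 215, 20, 48) [498.  333.8  35.8  14.2  63.4] [497.1 332.1  36.9  14.6  63.4]
tcp pixel [323.26765638 291.81664631]
units [-2.000e-03 -6.000e-02  2.883e+00] yaw now -2.0358 tilt [0.0017 0.0005] p [0.501  0.3325 0.1353]
turn z units -0.007923059684067368
```

View pics/w5.png

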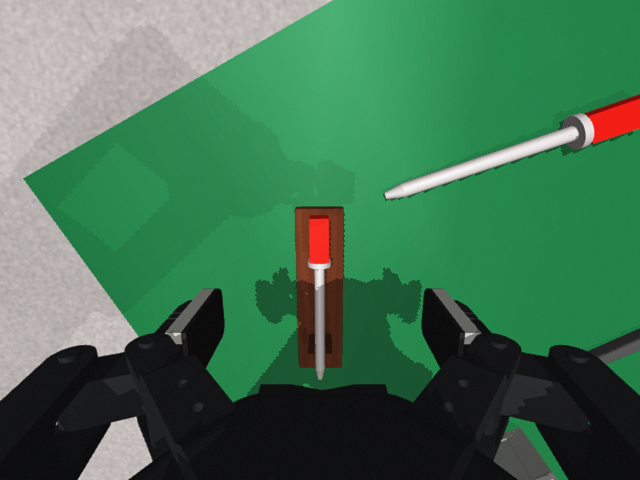

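The grip is at (319,240) and the fingers are centred near column 323, so I need a 3 mm shift to tool -y, then down and grip.

Call:
carry_out(plan="0 -.07 .45 0 0 0;0 0 .5 0 0 0;0 0 .5 0 0 0;0 0 .45 0 0 0;0 0 .45 0 0 0;0 0 .35 0 0 0;0 0 .17 0 0 0;0 0 0 0 0 0")

```text
time_s: 14.6
eef_pos: [0.497, 0.3336, 0.0183]
eef_rot: [-0.0, 0.851, 0.525, -0.001]
wrist_force: [-0.8, -0.7, 0.5]
opening: 1.002
grasp_force: 0.0
```

Call:
carry_out(plan="0 0 0 0 0 0;0 0 0 0 0 0;0 0 0 0 0 0;0 0 0 0 0 0;0 0 0 0 0 0;0 0 0 0 0 0;0 0 0 0 0 0;0 0 0 0 0 0", claw=1)

```text
time_s: 15.27
eef_pos: [0.4978, 0.3347, 0.0199]
eef_rot: [0.0, 0.851, 0.526, 0.0]
wrist_force: [-1.6, -0.6, 4.8]
opening: 0.154
grasp_force: 58.8
```

```bash
python3 - <<'E'
from h import *
go([.499,.3335,.02],-2.035)
E
```

```text
units [-0.013  0.04  -0.002] yaw now -2.0347 tilt [0.0009 0.0003] p [0.4978 0.3347 0.0199]
turn z units 0.003385293339315254
```

Call:
carry_out(plan="0 0 -.2 0 0 0;0 0 -.4 0 0 0;0 0 -.5 0 0 0;0 0 -.5 0 0 0;0 0 -.4 0 0 0;0 0 -.25 0 0 0;0 0 0 0 0 0;0 0 0 0 0 0")

```text
time_s: 15.93
eef_pos: [0.4974, 0.3344, 0.1094]
eef_rot: [0.0, 0.851, 0.526, 0.0]
wrist_force: [0.3, 0.0, -1.4]
opening: 0.145
grasp_force: 58.5
```

Call:
carry_out(plan="-.3 .5 0 0 0 0;-.3 .5 0 0 0 0;-.3 .5 0 0 0 0;-.3 .5 0 0 0 0;-.3 .5 0 0 0 0;-.3 .5 0 0 0 0;-.19 .32 0 0 0 0;0 0 0 0 0 -.4")

```text
time_s: 16.6
eef_pos: [0.5814, 0.2009, 0.1078]
eef_rot: [0.0, 0.841, 0.541, -0.001]
wrist_force: [-0.0, 0.5, -0.9]
opening: 0.151
grasp_force: 58.6
```

Call:
carry_out(plan="0 0 0 0 0 -.8;0 0 0 0 0 -.8;0 0 0 0 0 -.8;0 0 0 0 0 -.8;0 0 0 0 0 -.8;0 0 0 0 0 -.03;0 0 0 0 0 0;0 0 0 0 0 0")

```text
time_s: 17.27
eef_pos: [0.58, 0.2039, 0.1086]
eef_rot: [-0.0, 0.715, 0.699, -0.0]
wrist_force: [-0.1, 0.3, -1.6]
opening: 0.152
grasp_force: 58.6
```

```bash
python3 - <<'E'
from h import *
import pickle
go([.5807,.2037,.0459],-1.592); print(ctrl.get_obs()['opening'])
for n in('top','side','wrist'):
    c=cam(n); save(c,n+'6.png'); pickle.dump(c,open(n+'6.pkl','wb'))
a=cv2.imread('pics/top6.png')[190:290,150:350]; b=cv2.imread('pics/side6.png')[130:290,220:380]; w=cv2.imread('pics/wrist6.png')
cv2.imwrite('pics/m6.png',np.vstack([np.hstack([cv2.resize(a,(400,200)),cv2.resize(b,(400,400))[:200]]),cv2.resize(w,(533,400))[:, :533] if 0 else np.hstack([cv2.resize(w,(480,360)),cv2.resize(b,(320,360))])]))
E
```

```text
units [-0.004  0.019  1.567] yaw now -1.5939 tilt [-0.0012 -0.0001] p [0.58   0.2039 0.1086]
turn z units -0.019466125028477776
0.15233970945488878
```

View pics/m6.png

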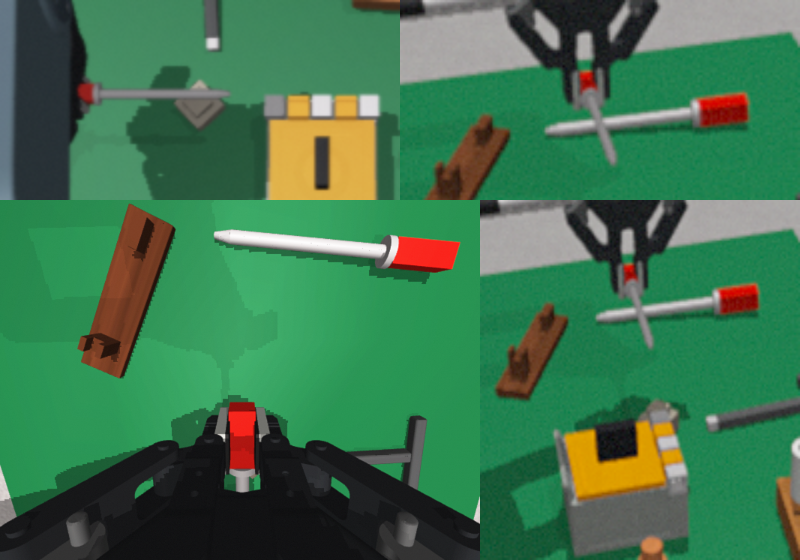

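The pin is held. The tip is near (264,237) in the top view and near (317,195) in the side view. I'll triangulate the shaft against its expected line.

```bash
python3 - <<'E'
from h import *
import pickle
T=pickle.load(open('top6.pkl','rb')); S=pickle.load(open('side6.pkl','rb'))
p,R=tool(); g=p+np.array([0,0,.0161]); yd=np.array([.0213,.9998,0])
for d in (0,-21,-60,-90,-123): 
    X=g+yd*d/1000; print(d,'exp top',proj(T,X).round(1),'side',proj(S,X).round(1))
def st(c,b,th):
    g=cv2.inRange(hsv(c),np.array([0,0,th]),np.array([180,70,255])); m=np.zeros_like(g); m[b[2]:b[3],b[0]:b[1]]=g[b[2]:b[3],b[0]:b[1]]; return m
mt=st(T,(200,268,230,243),100); ms=st(S,(285,325,160,200),90)
print('top cols: row centre'); 
for u in range(202,268,6):
    v=np.nonzero(mt[:,u])[0]; print(u,v.min() if len(v) else 0,v.max() if len(v) else 0,end=' | ')
print('\nside rows')
for v in range(162,199,3):
    u=np.nonzero(ms[v])[0]; print(v,u.min() if len(u) else 0,u.max() if len(u) else 0,end=' | ')
E
```

```text
0 exp top [185.7 236.1] side [294.4 164.7]
-21 exp top [199.1 236.1] side [296.1 169.5]
-60 exp top [223.9 236.1] side [299.4 178.6]
-90 exp top [243.  236.1] side [302. 186.]
-123 exp top [264.  236.1] side [305.1 194.5]
top cols: row centre
202 234 238 | 208 235 238 | 214 235 238 | 220 235 238 | 226 235 238 | 232 235 238 | 238 235 242 | 244 234 242 | 250 230 242 | 256 235 240 | 262 235 238 | 
side rows
162 289 300 | 165 289 300 | 168 289 300 | 171 289 301 | 174 296 324 | 177 296 324 | 180 285 316 | 183 285 303 | 186 300 304 | 189 301 305 | 192 302 306 | 195 304 305 | 198 0 0 |
```

Call:
carry_out(plan="0 .015 .2 0 0 -.02;0 0 .35 0 0 0;0 0 .35 0 0 0;0 0 .35 0 0 0;0 0 .2 0 0 0;0 0 .1 0 0 0;0 0 0 0 0 0;0 0 0 0 0 0")

```text
time_s: 18.08
eef_pos: [0.5812, 0.2038, 0.0471]
eef_rot: [-0.0, 0.714, 0.7, -0.0]
wrist_force: [-1.1, -0.5, -0.8]
opening: 0.151
grasp_force: 58.7
```

```bash
python3 - <<'E'
from h import *
go([.5807,.2037,.0459],-1.592)
go([.5795,.1437,.0459],-1.592)
E
```

```text
units [-0.002 -0.012  0.029] yaw now -1.5898 tilt [-0.0003 -0.0001] p [0.5812 0.2038 0.0471]
turn z units 0.02161447488264523
units [-1.503 -0.013  0.029] yaw now -1.5898 tilt [-0.0003 -0.0001] p [0.5812 0.2038 0.0471]
turn z units 0.02161447488264523
```

Call:
carry_out(plan="0 -.012 .029 0 0 .02;-.15 0 0 0 0 0;-.25 0 0 0 0 0;-.25 0 0 0 0 0;-.25 0 0 0 0 0;-.25 0 0 0 0 0;-.25 0 0 0 0 0;-.1 0 0 0 0 0")

```text
time_s: 18.75
eef_pos: [0.5795, 0.1418, 0.0462]
eef_rot: [0.0, 0.715, 0.699, -0.0]
wrist_force: [-0.1, -0.3, -1.9]
opening: 0.152
grasp_force: 58.7
```

```bash
python3 - <<'E'
from h import *
go([.5782,.083,.0459],-1.592); print(ctrl.get_obs()['wrist_force'],ctrl.get_obs()['torque'])
E
```

```text
units [-1.47e+00  1.00e-03  8.00e-03] yaw now -1.5933 tilt [-0.     -0.0004] p [0.5795 0.1418 0.0462]
turn z units -0.013102164244445103
[-0.13790885 -0.34677876 -1.86811348] [ 0.05651057  0.03732619 -0.0313049 ]
```

Call:
carry_out(plan="-.15 0 0 0 0 0;-.25 0 0 0 0 0;-.25 0 0 0 0 0;-.25 0 0 0 0 0;-.25 0 0 0 0 0;-.2 0 0 0 0 0;-.1 0 0 0 0 0;0 0 0 0 0 0")

```text
time_s: 19.42
eef_pos: [0.5783, 0.0847, 0.0462]
eef_rot: [0.0, 0.715, 0.699, -0.0]
wrist_force: [-1.2, -1.2, -1.4]
opening: 0.149
grasp_force: 58.7
```

Call:
carry_out(plan="-.05 0 0 0 0 0;-.05 0 0 0 0 0;-.03 0 0 0 0 0;-.03 0 0 0 0 0;0 0 0 0 0 0;0 0 0 0 0 0;0 0 0 0 0 0;0 0 0 0 0 0")

```text
time_s: 20.08
eef_pos: [0.578, 0.0796, 0.0461]
eef_rot: [-0.0, 0.714, 0.7, -0.0]
wrist_force: [0.6, 0.4, -1.3]
opening: 0.149
grasp_force: 58.7
```

```bash
python3 - <<'E'
from h import *
go([.5779,.0767,.0459],-1.592); print(ctrl.get_obs()['wrist_force'],ctrl.get_obs()['torque'])
E
```

```text
units [-0.072 -0.001  0.005] yaw now -1.5916 tilt [-0.  0.] p [0.578  0.0796 0.0461]
turn z units 0.004018502345368713
[ 0.55068183  0.43885613 -1.33624685] [ 0.04964235 -0.01448876 -0.01834714]
```

Call:
carry_out(plan="-.025 0 0 0 0 0;-.025 0 0 0 0 0;-.025 0 0 0 0 0;0 0 0 0 0 0;0 0 0 0 0 0;0 0 0 0 0 0;0 0 0 0 0 0;0 0 0 0 0 0")

```text
time_s: 20.75
eef_pos: [0.578, 0.078, 0.0462]
eef_rot: [-0.001, 0.715, 0.7, 0.001]
wrist_force: [0.3, 8.2, -1.1]
opening: 0.148
grasp_force: 58.7
```

Call:
carry_out(plan="-.025 0 0 0 0 0;-.025 0 0 0 0 0;0 0 0 0 0 0;0 0 0 0 0 0;0 0 0 0 0 0;0 0 0 0 0 0;0 0 0 0 0 0;0 0 0 0 0 0")

```text
time_s: 21.42
eef_pos: [0.578, 0.078, 0.0462]
eef_rot: [-0.002, 0.714, 0.7, 0.002]
wrist_force: [1.4, 15.5, -1.3]
opening: 0.152
grasp_force: 58.6
```

Call:
carry_out(plan=".02 0 0 0 0 0;.02 0 0 0 0 0;0 0 0 0 0 0;0 0 0 0 0 0;0 0 0 0 0 0;0 0 0 0 0 0;0 0 0 0 0 0;0 0 0 0 0 0")

```text
time_s: 22.08
eef_pos: [0.578, 0.078, 0.0462]
eef_rot: [-0.001, 0.715, 0.7, 0.001]
wrist_force: [0.9, 8.7, -1.0]
opening: 0.146
grasp_force: 58.6
```

Call:
carry_out(plan="0 0 0 0 0 0;0 0 0 0 0 0;0 0 0 0 0 0;0 0 0 0 0 0;0 0 0 0 0 0;0 0 0 0 0 0;0 0 -.2 0 0 0;0 0 -.5 0 0 0", claw=-1)

```text
time_s: 22.75
eef_pos: [0.5756, 0.076, 0.072]
eef_rot: [-0.002, 0.715, 0.7, -0.002]
wrist_force: [0.2, 0.2, -0.0]
opening: 1.001
grasp_force: 0.0
```

Call:
carry_out(plan="0 0 -.8 0 0 0;0 0 -.8 0 0 0;.4 0 -.8 0 0 0;.6 0 -.8 0 0 0;.8 0 -.4 0 0 0;.4 0 0 0 0 0;0 0 0 0 0 0;0 0 0 0 0 0")

```text
time_s: 23.42
eef_pos: [0.5796, 0.1646, 0.2187]
eef_rot: [0.0, 0.714, 0.7, 0.0]
wrist_force: [-0.3, -0.0, -0.1]
opening: 0.998
grasp_force: 0.0
```

```bash
python3 - <<'E'
from h import *
import pickle
for n in('top','side','wrist'):
    c=cam(n); save(c,n+'7.png'); pickle.dump(c,open(n+'7.pkl','wb'))
a=cv2.imread('pics/top7.png')[215:315,200:360]; b=cv2.imread('pics/side7.png')[190:310,230:350]; w=cv2.imread('pics/wrist7.png')
cv2.imwrite('pics/m7.png',np.hstack([np.vstack([cv2.resize(a,(400,250)),cv2.resize(b,(400,350))]),cv2.resize(w[80:400,200:410],(394,600))]))
T=pickle.load(open('top7.pkl','rb'))
for y in (69,48,-54): print(y,proj(T,[.5765+.0213*y/1000,.0077+y/1000,.060]))
am=mask(c,[13,150,60],[27,255,255]); print(ctrl.get_obs()['time_s'])
E
```

```text
69 [270.10964484 243.49171228]
48 [282.50361781 243.49184478]
-54 [342.63649781 243.49248767]
23.5667
```

View pics/m7.png

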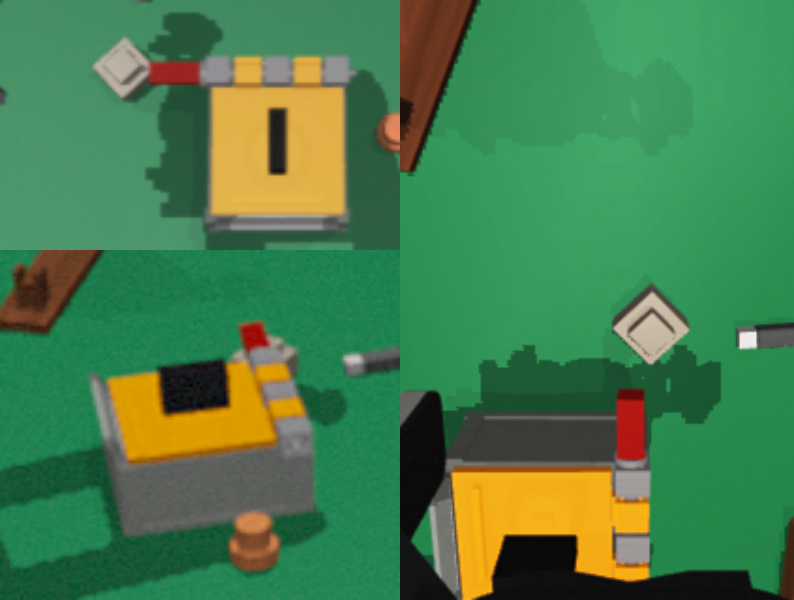

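The collar sits against the left knuckle, with the red grip at top pixels 260-280. The tip shows just past the right knuckle at about (341,244), and the shroud lies flat with the arm clear. I'm handing in.

```bash
python3 -c "
from bench import ctrl
print(ctrl.hand_in())"
```

```text
the job is handed in; nothing more can be done
None
```

I handed the job in at about 23.6 s of the 72 s allowed: the shroud is closed on the housing, the pin is through all five knuckles with its collar home, and both are let go; hand-in returned no verdict, so this rests on the last camera pictures.

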